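# Snap the blade holder shut in the squeeze press and pack it in the clipper case

### The job

Squeeze the two handles of the press together until the blade holder standing in its jaws snaps shut (use the press, not the fingers, to shut it), then let the handles spring open. After that, press the red thumb latch of the aluminium case so that its lid pops open, stand the shut holder upright on the floor of the case without dropping it, and push the lid down until it snaps shut. Leave the other things on the shelf where they are.

Things in the scene. Friction and masses are not known exactly. Their poses are not given: they have to be found in the camera images.
- press: Squeeze press fixed to the shelf, 190 mm long. Origin: on the shelf, under the centre of its seat (seat floor 6 mm up). Pivots at x = +60 mm (heads 38 mm up). Two aluminium handles, bars 14 to 34 mm above the shelf, swing level; they run from the pivots past both sides of the seat, where they are the jaws (closing along y), and end in blue grips towards -x, over the bare shelf.
- press_grips (a point): Point midway between the two blue grips, 90 mm to -x of the press's origin, 24 mm above the shelf; axes as press. The grips are 10 mm thick, x = -50 to -124 mm of the press; here their outer faces are 62 mm apart when open, 40 mm with the holder shut. Squeezed along y, the resistance peaks at about 9 N on each grip, then gives; light springs reopen them.
- press_left (a joint): Angle of the handle on the press's +y side: 0 sprung open, about 0.075 rad when closed on the shut holder, at most 0.125.
- press_right (a joint): Angle of the handle on the press's -y side: 0 sprung open, about 0.075 rad when closed on the shut holder, at most 0.125.
- pod: Loose blade holder, upright block 75 mm tall, 40 mm along x, about 170 g: grey half (y -20 to -3 mm), orange cover (y +3 to +20 mm), 6 mm gap showing steel. Shut: y -20 to +14 mm. Origin: centre of the underside of the open holder. Starts upright in the press's seat, axes nearly as the press's, top 81 mm above the shelf. Gripping its x faces above the handles does not squeeze it shut.
- pod_cover (a joint): Travel of the orange cover towards the grey half: 0 open, 0.006 m shut. About 20 to 25 N on the faces moves it over its peak (at 3.8 mm), after which it snaps shut and stays.
- case: Cylindrical aluminium clipper case fixed to the shelf, diameter 98 mm (inside 92). Origin: centre of its underside, on the shelf. Inner floor 4 mm, rim 58 mm above the shelf; the lid is a cap 32 mm tall, so the shut case is 90 mm tall. Lid hinge at +x, red thumb latch at -x.
- case_floor (a point): Centre of the inner floor of the case, 4 mm above the shelf.
- case_hinge (a point): Lid hinge axis (along the case's y), at the rim: 53 mm to +x of the case's axis, 58 mm above the shelf.
- latch_pad (a point): Centre of the upper face of the red thumb latch pad (34 by 30 mm), 83 mm to -x of the case's axis, about 51 mm above the shelf. Pressed down about 4 to 6 mm with 2 to 4 N, it frees the lid; it springs back.
- case_lid (a joint): Lid angle: 0 shut, 1.65 rad fully open (a spring pops it and keeps it there: the cap stands on edge behind the hinge, reaching 40 mm to +x of the hinge axis and 160 mm above the shelf). To shut it, push its outside over from behind (from the +x side), then down on the front part of its top; at the end it takes about 5 to 8 N and snaps.
- case_latch (a joint): Thumb latch angle: 0 at rest, frees the lid from about 0.15 rad, at most 0.30 rad.
- trimmer: Red trimmer with a black head, 115 mm long, lying loose; leave alone.
- comb: Wooden comb, 170 mm long, lying loose; leave alone.
- hairclip: Steel hair clip, 110 mm long, lying loose; leave alone.
- brush: Brush, 190 mm long, lying loose; leave alone.
- spray: Amber bottle, 150 mm tall, standing loose; leave alone.
- pomade: White jar with a steel cap, 55 mm tall, standing loose; leave alone.

How it is judged:
On the way, in this order (a step that is already met when the one before it is completed fails the run):
1. the holder has snapped shut in the jaws with both handles closed on it, the fingers not touching it (value of joint pod_cover above 0.005 m and horizontal distance between pod and press below 0.02 m and value of joint each of press_left, press_right above 0.035 rad and contact force between the fingers and pod below 0.5 N), for 0.1 s.
2. the handles are let go and spring open (value of joint each of press_left, press_right below 0.03 rad and value of joint case_lid below 0.1 rad), for 0.1 s.
3. the thumb latch is pressed (value of joint case_latch above 0.1 rad).
4. the lid has popped open (value of joint case_lid above 1.3 rad), for 0.2 s.
5. the shut holder stands upright on the case's floor, let go, the lid still open (horizontal distance between pod and case_floor below 0.03 m and z of pod in the frame of case_floor below 0.006 m and angle between pod's own z axis and vertical below 0.12 rad and value of joint pod_cover above 0.005 m and value of joint case_lid above 1 rad and contact force between the fingers and pod below 0.5 N), for 0.2 s.
At the end, for the whole second after the job is handed in: The lid is snapped shut (under 0.05 rad), the holder, snapped shut (cover travelled over 5 mm), stands at rest upright (within 0.12 rad) on the case's floor (within 6 mm of it) inside the case, and the press's handles are sprung open again (each under 0.03 rad) (value of joint case_lid below 0.05 rad and horizontal distance between pod and case_floor below 0.03 m and z of pod in the frame of case_floor below 0.006 m and angle between pod's own z axis and vertical below 0.12 rad and value of joint pod_cover above 0.005 m and linear speed of pod below 0.05 m/s and value of joint each of press_left, press_right below 0.03 rad); the robot touches nothing.
It fails at once if the holder is dropped or thrown (over 1.2 m/s) (linear speed of pod above 1.2 m/s).
It fails at once if a bystander is moved more than 40 mm (distance of any of trimmer, comb, hairclip, brush, spray, pomade from where it was at the start of the episode above 0.04 m).
It also fails if it takes over 59 s, if anything falls off the work surface, if the arm or the gripper's body presses on something with over 40 N, if the wrist force passes 120 N, or if a joint passes its speed limit or range.

### The arm

A 7-joint arm with a two-finger parallel gripper is mounted at the origin on the work surface. World frame = base frame: x ahead of the robot, y to its left, z up, the work surface at z = 0. Lengths are in m, angles in rad, forces in N, time in s.
With the tool pointing down it reaches from about 0.4 to 0.875 m from the base axis. Payload 19.3 kg.
Tool frame: the origin (TCP) lies between the finger pads; the fingertips stand 17 mm ahead of it and the grasp point (between the pads) lies 2 mm behind it (bot.finger_overhang is the distance from the TCP to the fingertips, in m); z points along the fingers, y is the line along which they close (so a half turn about z gives the same grasp; the last joint's range is limited). The gripper opens to 85 mm and grips with 20 to 120 N. Pads are 22 mm wide; open, the fingers measure 114 mm over their backs; the gripper's body (76 mm by 85 mm) begins 54 mm behind the grasp point. The pads swing forward as they close: fully open they stand 13 mm farther back than shut.
Start: joints at [-1.239, 0.521, -0.036, 1.599, 0.021, 1.021, -0.113], TCP at [0.244, 0.575, 0.248] pointing down, gripper open.
Joint ranges: [-2.91, 2.91], [-0.3, 2.13], [-1.5, 1.42], [0.17, 2.43], [-1.26, 4.41], [0.16, 1.93], [-2.52, 2.52]. Speed limits (rad/s): [1.89, 1.89, 2.39, 2.39, 3.01, 3.01, 3.01].

### API

Orientations are given as [roll, pitch, yaw] about the fixed x, y, z axes, in that order (R = Rz(yaw) Ry(pitch) Rx(roll)).
In Python, from workcell import observe, grab_frame, bot gives the robot as it stands.
- The arm moves only by the shell command python3 -m crank 'ROWS' [FORCE]. ROWS is a JSON object of lists of equal length, an entry for each row: "linear": the shift along the world's x, y, z each as a share of 0.25 m, from -1 to 1, a list of three; "delta_rot": the turn, a rotation vector about the world's x, y, z each as a share of 30 degrees, from -1 to 1, a list of three; "fingers": the opening, from -1 (shut) to 1 (fully open). In form: {"linear": [[dx, dy, dz], ...], "delta_rot": [[rx, ry, rz], ...], "fingers": [fingers, ...]}. A call has 1 to 5 rows; each row is the pose to reach, as a shift and turn from the pose commanded when the call began; what a row does not reach only later rows make up. A row lasts 1/10 s, in which the tool goes at most 50 mm and 8.59 degrees, less where a joint would pass 70% of its speed; a pose out of reach is approached as far as the arm can. A call with a number of a shift or a turn outside -1 to 1 is refused whole. A call with a gripper value outside its range is refused whole. The fingers move at their own pace and stop on an object; FORCE is the grip in N (left out, the last holds). Time passes only in rows, so rows that repeat a pose let the fingers close. It gives the time, the measured TCP pose, the force, the opening and the grip force at its end, in the units of the state.
- observe(): the state, without advancing time (a new reading comes with each control period).
- grab_frame(name): name is "scene" or "top" or "wrist"; returns a dict with "image" (400x640x3 uint8, red, green, blue), "mtx" (3x3 intrinsics, pixels), "xyz" and "orientation" of the camera in the world. Camera axes: x right, y down, z forward; pixel columns grow to the right and rows downward; lengths in m; the calibration is good to about 2 mm. A picture is of the moment at which its call begins. There is no depth.
- bot.job_done(): hands the job in; it is judged then, once.
The state is a dict: "clock": time; "qpos": joint angles; "qd": joint speeds; "joint_efforts": joint torques, N m; "position": TCP position; "tool_rot": TCP orientation; "force": force on the tool from outside, world axes, zero at the start; "moment": the same for the moment, N m; "grip_width": finger opening in m; "finger_force": force on a finger pad.
Only numpy, scipy, OpenCV 4.12 (cv2) and the standard library are available. Lean on these libraries where they do the work, as an engineer would, in place of code of your own. Each camera call takes 0.05 s, during which the arm holds its last target. There are 200 camera calls.

## Working session

There is one attempt and no reset: what is moved stays moved. The work goes in short steps, Python scripts to look and compute and a shell command to move; the robot and the scene stay as the last step left them, time stands still between calls to the robot, and variables do not carry over. Pictures are saved under pics/ and viewed, at most 14 in all, crops included, and the job is handed in when it is done.

```bash
mkdir -p pics; cat > h.py <<'E'
import numpy as np, cv2
from workcell import observe, grab_frame, bot
from scipy.spatial.transform import Rotation as R
def rot(f):
    o=np.array(f["orientation"],float)
    return o if o.shape==(3,3) else R.from_euler('xyz',o).as_matrix() if o.size==3 else R.from_quat(o).as_matrix()
def ray(f,u,v):
    d=rot(f)@np.linalg.inv(np.array(f["mtx"]))@[u,v,1.]; return np.array(f["xyz"]),d
def onz(f,u,v,z):
    o,d=ray(f,u,v); return (o+d*(z-o[2])/d[2])[:3].round(4)
def proj(f,p):
    c=np.array(f["mtx"])@(rot(f).T@(np.array(p)-np.array(f["xyz"]))); return (c[:2]/c[2]).round(1)
def save(f,n,img=None): cv2.imwrite('pics/'+n,cv2.cvtColor(f["image"] if img is None else img,cv2.COLOR_RGB2BGR))
E
python3 - <<'E'
from h import *
import pickle
for n in("scene","top"):
    f=grab_frame(n); pickle.dump(f,open(n+'.pkl','wb')); save(f,n+'.png'); print(n,f["xyz"],f["orientation"],f["mtx"])
print(observe())
E
```

```text
scene [ 1.48837745 -0.22150291  0.75124446] [-2.19048878  0.01952007  1.32837413] [[404.49498671   0.         321.43667973]
 [  0.         404.49498671 201.0519303 ]
 [  0.           0.           1.        ]]
top [0.51709881 0.01360591 0.93326637] [-3.10329622  0.00444849 -1.53944068] [[371.0979491    0.         315.6766474 ]
 [  0.         371.0979491  200.54971883]
 [  0.           0.           1.        ]]
{'clock': 0.1, 'qpos': array([-1.23919918,  0.52195287, -0.03633972,  1.59995906,  0.021186  ,
        1.0210936 , -0.11278821]), 'qd': array([ 1.92094127e-03, -1.39320701e-04, -5.88387806e-04, -2.54913858e-03,
        8.16309174e-04,  2.92362227e-04,  3.25669195e-05]), 'joint_efforts': array([ 4.55452187e-03, -9.28471398e+01,  1.98461719e+00, -3.70531154e+01,
        1.81938725e-02,  5.32485239e-03,  9.30536885e-06]), 'position': array([0.24432786, 0.57494937, 0.24778121]), 'tool_rot': array([-3.14056550e+00,  5.40409047e-05,  2.73979983e+00]), 'force': array([-0.31022678, -0.20922747, -0.05428918]), 'moment': array([-0.04731961, -0.03032643,  0.03386597]), 'finger_force': 0.0, 'grip_width': 0.08536834183527862}
```

View pics/top.png

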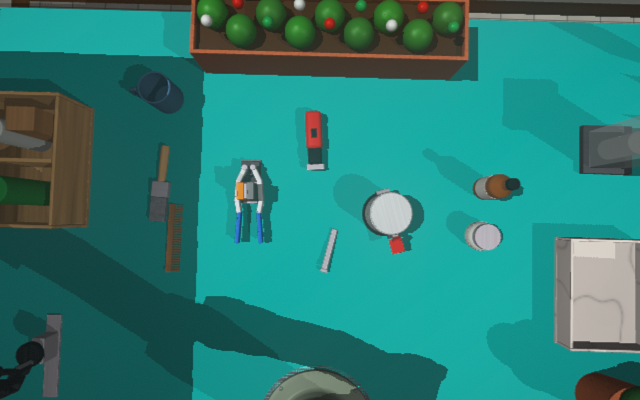

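View pics/scene.png

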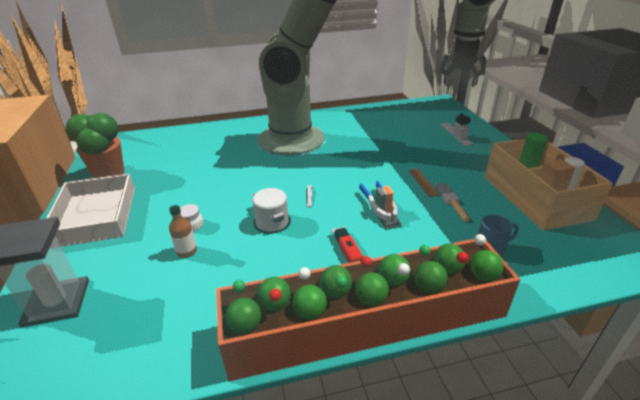

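The top view shows the press at about (250,190), with its blue grips at (238,228) and (261,228), and the orange cover on the left (+y). The case is at (388,213) with its red latch at (397,245). The clip (328,250) and trimmer (315,140) lie between them. In the scene view the case is at (270,210) and the press at (383,205).

```bash
python3 - <<'E'
from h import *
import pickle
f=pickle.load(open('top.pkl','rb')); im=f["image"]; hsv=cv2.cvtColor(im,cv2.COLOR_RGB2HSV)
def blobs(lo,hi,box,z,name):
    m=cv2.inRange(hsv,lo,hi); k=np.zeros_like(m); x0,y0,x1,y1=box; k[y0:y1,x0:x1]=m[y0:y1,x0:x1]
    n,l,s,c=cv2.connectedComponentsWithStats(k)
    for i in range(1,n):
        if s[i,4]>15:
            r=cv2.minAreaRect(np.argwhere(l==i)[:,::-1].astype(np.float32)); print(name,s[i],r,onz(f,*c[i],z))
blobs((100,120,60),(125,255,255),(225,190,280,255),.034,'blue')
blobs((5,150,90),(20,255,255),(225,170,280,215),.081,'orange')
blobs((0,150,90),(8,255,255),(370,225,420,265),.051,'red'); blobs((170,150,90),(180,255,255),(370,225,420,265),.051,'red2')
blobs((0,0,120),(180,60,255),(355,180,425,245),.09,'lid')
crop=cv2.resize(im[150:270,220:420],None,fx=4,fy=4,interpolation=cv2.INTER_CUBIC); save(f,'crop.png',crop)
print(onz(f,388,213,.09), f["image"][200,388],f["image"][245,397])
E
```

```text
blue [235 212   7  31 143] ((237.66900634765625, 226.97242736816406), (4.650547027587891, 30.39464569091797), 4.763641834259033) [0.481  0.2053 0.034 ]
blue [256 213   7  30 133] ((259.2034606933594, 227.44139099121094), (29.31505584716797, 4.484456539154053), 85.2363510131836) [0.4814 0.1532 0.034 ]
orange [237 182   7  18  96] ((240.0, 190.5), (17.0, 6.0), 90.0) [0.5674 0.1937 0.081 ]
red [390 238  14  16 160] ((396.5283203125, 245.3490753173828), (13.59869384765625, 11.813007354736328), 74.05460357666016) [ 0.4505 -0.1759  0.051 ]
lid [ 368  189   45   48 1521] ((390.0325927734375, 212.72190856933594), (44.00000762939453, 42.230770111083984), 22.61986541748047) [ 0.5274 -0.1513  0.09  ]
[ 0.5261 -0.1466  0.09  ] [202 208 209] [198  62  58]
```

View pics/crop.png

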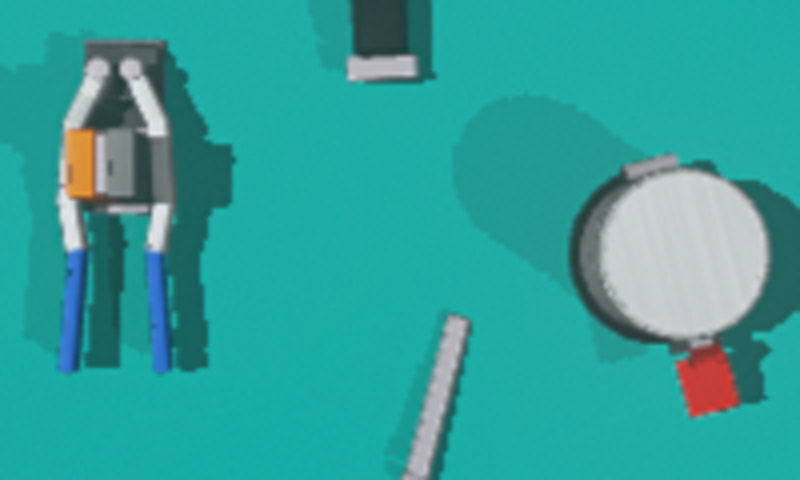

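```bash
python3 - <<'E'
from h import *
import pickle
f=pickle.load(open('top.pkl','rb'))
g=onz(f,248.4,227.2,.034); 
p=onz(f,220+114/4,167,.038); d=p-g; yaw=np.arctan2(d[1],d[0]); print('grips',g,'piv',p,'len',np.hypot(*d[:2]),'yaw',yaw)
print('origin',p[:2]-.06*d[:2]/np.hypot(*d[:2]))
# pod top: orange left edge x crop 66..96, grey to 133, y 128..200
print('podtop',onz(f,220+100/4,150+163/4,.081))
c=onz(f,220+684/4,150+253/4,.09); l=onz(f,396.5,245.3,.051); e=c-l; print('case',c,'latch',l,np.hypot(*e[:2]),'yaw',np.arctan2(e[1],e[0]))
print('hinge tab',onz(f,220+651/4,150+167/4,.06))
E
```

```text
grips [0.4818 0.1794 0.034 ] piv [0.6275 0.184  0.038 ] len 0.14577259687609323 yaw 0.031561239033085726
origin [0.56752988 0.18210664]
podtop [0.5671 0.1818 0.081 ]
case [ 0.5258 -0.1534  0.09  ] latch [ 0.4508 -0.1759  0.051 ] 0.0783022988168292 yaw 0.29145679447786677
hinge tab [ 0.5761 -0.1387  0.06  ]
```

```bash
python3 -m crank '{"linear":[[0.2,-0.2,0],[0.4,-0.4,0],[0.6,-0.6,0],[0.8,-0.8,0],[0.9,-1,0]],"delta_rot":[[0,0,0.16],[0,0,0.32],[0,0,0.48],[0,0,0.64],[0,0,0.8]],"fingers":[1,1,1,1,1]}' 25; python3 -m crank '{"linear":[[0,-0.2,-0.1],[0,-0.4,-0.2],[0,-0.58,-0.3],[0,-0.58,-0.3],[0,-0.58,-0.3]],"delta_rot":[[0,0,0],[0,0,0],[0,0,0],[0,0,0],[0,0,0]],"fingers":[1,1,1,1,1]}'
```

```text
clock: 0.6
position: [0.4177, 0.3926, 0.2481]
tool_rot: [-3.141, -0.0, -3.121]
force: [0.9, 0.6, -0.2]
grip_width: 0.0852
finger_force: 0.0
clock: 1.1
position: [0.4162, 0.2472, 0.1726]
tool_rot: [-3.14, -0.002, -3.127]
force: [-0.0, 0.9, 0.2]
grip_width: 0.0853
finger_force: 0.0
```

```bash
python3 -m crank '{"linear":[[0.12,-0.13,0],[0.245,-0.27,-0.1],[0.245,-0.27,-0.3],[0.245,-0.27,-0.3],[0.245,-0.27,-0.3]],"delta_rot":[[0,0,0.03],[0,0,0.03],[0,0,0.03],[0,0,0.03],[0,0,0.03]],"fingers":[1,1,1,1,1]}'; python3 - <<'E'
from h import *
f=grab_frame("wrist"); s=observe(); save(f,'w1.png'); print(s["position"],s["tool_rot"],f["xyz"],proj(f,[.4775,.179,.034]),proj(f,[.6275,.184,.038]))
hsv=cv2.cvtColor(f["image"],cv2.COLOR_RGB2HSV);m=cv2.inRange(hsv,(100,120,60),(125,255,255))
n,l,st,c=cv2.connectedComponentsWithStats(m)
for i in range(1,n):
    if st[i,4]>100: print(st[i],onz(f,*c[i],.034), [onz(f,*q,.034)[:2] for q in cv2.boxPoints(cv2.minAreaRect(np.argwhere(l==i)[:,::-1].astype(np.float32)))])
E
```

```text
clock: 1.6
position: [0.4772, 0.1831, 0.0986]
tool_rot: [-3.142, -0.002, -3.107]
force: [0.0, -0.4, 0.8]
grip_width: 0.0856
finger_force: 0.0
[0.47776923 0.18346941 0.09977767] [ 3.14067746e+00  6.94149604e-04 -3.10702475e+00] [0.41225874 0.18135751 0.22472177] [313.8 221.2] [314.9 418.6]
[ 260  164   30  118 2062] [0.4787 0.1548 0.034 ] [array([0.4435, 0.1454]), array([0.4417, 0.1571]), array([0.5186, 0.1664]), array([0.5208, 0.1535])]
[ 343  165   29  117 2041] [0.4771 0.2057 0.034 ] [array([0.5177, 0.1979]), array([0.4409, 0.202 ]), array([0.4417, 0.2129]), array([0.5188, 0.2099])]
```

View pics/w1.png

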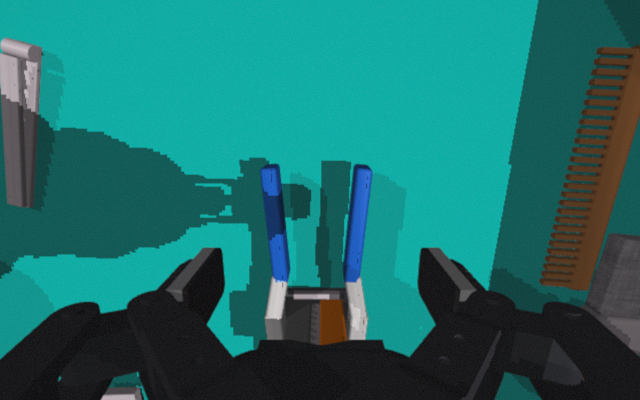

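The wrist view shows the blue grips at columns 275 and 357, straddled by the open fingers. Their midpoint is y≈0.180. I'll lower the tool and squeeze.

```bash
python3 -m crank '{"linear":[[0,-0.013,-0.1],[0,-0.013,-0.29],[0,-0.013,-0.29],[0,-0.013,-0.29],[0,-0.013,-0.29]],"delta_rot":[[0,0,0],[0,0,0],[0,0,0],[0,0,0],[0,0,0]],"fingers":[1,1,1,0.2,0]}' 25;  python3 -m crank '{"linear":[[0,0,0],[0,0,0],[0,0,0],[0,0,0],[0,0,0]],"delta_rot":[[0,0,0],[0,0,0],[0,0,0],[0,0,0],[0,0,0]],"fingers":[-0.2,-0.3,-0.3,-0.3,-0.3]}'
```

```text
clock: 2.15
position: [0.4789, 0.1795, 0.0288]
tool_rot: [3.14, 0.003, -3.108]
force: [-1.1, -0.0, 5.7]
grip_width: 0.0591
finger_force: 4.3
clock: 2.65
position: [0.4791, 0.1794, 0.0289]
tool_rot: [3.14, 0.004, -3.109]
force: [-3.4, 0.4, 16.6]
grip_width: 0.0383
finger_force: 23.3
```

```bash
python3 -m crank '{"linear":[[0,0,0.01],[0,0,0.01],[0,0,0.01]],"delta_rot":[[0,0,0],[0,0,0],[0,0,0]],"fingers":[-0.3,-0.3,-0.3]}';  python3 -m crank '{"linear":[[0,0,0],[0,0,0],[0,0,0],[0,0,0],[0,0,0]],"delta_rot":[[0,0,0],[0,0,0],[0,0,0],[0,0,0],[0,0,0]],"fingers":[0.5,1,1,1,1]}'; python3 -m crank '{"linear":[[0,0,0.1],[0,0,0.3],[0,0,0.5],[0,0,0.5],[0,0,0.5]],"delta_rot":[[0,0,0],[0,0,0],[0,0,0],[0,0,0],[0,0,0]],"fingers":[1,1,1,1,1]}'; python3 - <<'E'
from h import *
f=grab_frame("top"); im=f["image"]; save(f,'t2.png',cv2.resize(im[150:270,220:420],None,fx=4,fy=4,interpolation=cv2.INTER_CUBIC))
f=grab_frame("wrist"); save(f,'w2.png'); 
a=cv2.resize(im[150:250,220:290],(420,600),interpolation=cv2.INTER_CUBIC); b=f["image"][190:400,220:420]
b=cv2.resize(b,(380,399)); o=np.zeros((600,800,3),np.uint8); o[:,:420]=a; o[:399,420:]=b; save(f,'c2.png',o)
E
```

```text
clock: 2.95
position: [0.4787, 0.179, 0.03]
tool_rot: [3.14, 0.003, -3.109]
force: [3.3, 1.8, -4.3]
grip_width: 0.0372
finger_force: 31.3
clock: 3.45
position: [0.4776, 0.1784, 0.0284]
tool_rot: [-3.142, -0.0, -3.109]
force: [0.6, -0.3, 0.3]
grip_width: 0.0853
finger_force: 0.0
clock: 3.95
position: [0.478, 0.1785, 0.1543]
tool_rot: [3.141, 0.002, -3.109]
force: [0.3, -0.9, -0.8]
grip_width: 0.0854
finger_force: 0.0
```

View pics/c2.png

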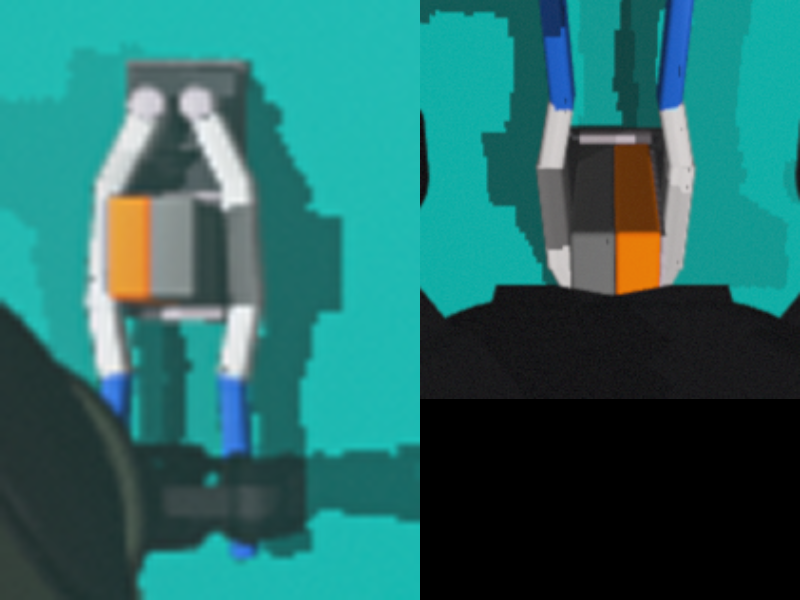

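The picture confirms the holder is shut, with grey and orange flush at (150,247), and both handles are open again. Next is the latch: turn the tool with the fingers shut and press the outer part of the pad.

```bash
python3 -m crank '{"linear":[[-0.02,-0.15,0],[-0.05,-0.3,0],[-0.05,-0.45,0],[-0.05,-0.6,0],[-0.05,-0.7,0]],"delta_rot":[[0,0,-0.28],[0,0,-0.56],[0,0,-0.84],[0,0,-1],[0,0,-1]],"fingers":[-1,-1,-1,-1,-1]}'; python3 -m crank '{"linear":[[-0.02,-0.15,0],[-0.05,-0.3,0],[-0.05,-0.45,0],[-0.05,-0.6,0],[-0.08,-0.7,0]],"delta_rot":[[0,0,-0.28],[0,0,-0.56],[0,0,-0.84],[0,0,-1],[0,0,-1]],"fingers":[-1,-1,-1,-1,-1]}';  python3 -m crank '{"linear":[[0,0,0],[0,0,0],[0,0,0],[0,0,-0.1],[0,0,-0.1]],"delta_rot":[[0,0,-0.28],[0,0,-0.5],[0,0,-0.5],[0,0,-0.5],[0,0,-0.5]],"fingers":[-1,-1,-1,-1,-1]}'; python3 - <<'E'
from h import *
f=pickle=None
import pickle
t=pickle.load(open('top.pkl','rb')); print('pod',onz(t,245.25,191.25,.081))
f=grab_frame("wrist"); save(f,'w3.png')
hsv=cv2.cvtColor(f["image"],cv2.COLOR_RGB2HSV);m=cv2.inRange(hsv,(0,140,60),(8,255,255))|cv2.inRange(hsv,(172,140,60),(180,255,255))
n,l,st,c=cv2.connectedComponentsWithStats(m)
for i in range(1,n):
    if st[i,4]>100: print(st[i],onz(f,*c[i],.051), [onz(f,*q,.051)[:2] for q in cv2.boxPoints(cv2.minAreaRect(np.argwhere(l==i)[:,::-1].astype(np.float32)))])
E
```

```text
clock: 4.55
position: [0.4641, 0.001, 0.1521]
tool_rot: [-3.139, -0.002, 2.646]
force: [0.8, 1.1, 0.4]
grip_width: 0.0123
finger_force: 0.0
clock: 5.05
position: [0.4446, -0.1739, 0.152]
tool_rot: [-3.139, -0.0, 2.123]
force: [0.7, 0.4, 0.2]
grip_width: -0.0
finger_force: 0.0
clock: 5.55
position: [0.4438, -0.1709, 0.1259]
tool_rot: [-3.138, -0.002, 1.869]
force: [0.3, -0.0, 0.2]
grip_width: -0.0001
finger_force: 0.0
pod [0.566  0.1812 0.081 ]
[ 302  204   66   53 2364] [ 0.4544 -0.1738  0.051 ] [array([ 0.4297, -0.1663]), array([ 0.4697, -0.1539]), array([ 0.4817, -0.1883]), array([ 0.4398, -0.2012])]
```

View pics/w3.png

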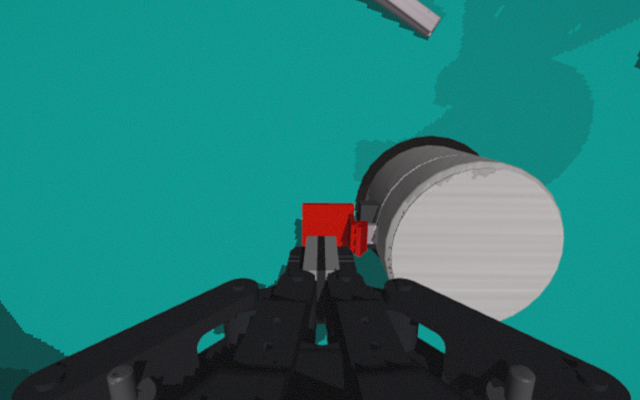

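The wrist view shows the red pad at columns 303–352, rows 204–247, with the shut fingers just behind it and the case lid to its right. Now I'll press down.

```bash
python3 -m crank '{"linear":[[-0.01,-0.044,-0.1],[-0.01,-0.044,-0.2],[-0.01,-0.044,-0.22],[-0.01,-0.044,-0.23],[-0.01,-0.044,-0.24]],"delta_rot":[[0,0,0],[0,0,0],[0,0,0],[0,0,0],[0,0,0]],"fingers":[-1,-1,-1,-1,-1]}'; python3 -m crank '{"linear":[[0,0,-0.01],[0,0,-0.02],[0,0,-0.02]],"delta_rot":[[0,0,0],[0,0,0],[0,0,0]],"fingers":[-1,-1,-1]}'
```

```text
clock: 6.1
position: [0.4431, -0.1826, 0.0691]
tool_rot: [3.141, 0.0, 1.866]
force: [0.6, 0.3, 0.2]
grip_width: -0.0001
finger_force: 0.0
clock: 6.4
position: [0.443, -0.1826, 0.0635]
tool_rot: [3.141, 0.0, 1.866]
force: [0.8, -1.3, 1.9]
grip_width: 0.0001
finger_force: 0.9
```

```bash
python3 -m crank '{"linear":[[0,0,-0.01],[0,0,-0.016],[0,0,-0.02],[0,0,-0.02]],"delta_rot":[[0,0,0],[0,0,0],[0,0,0],[0,0,0]],"fingers":[-1,-1,-1,-1]}';  python3 -m crank '{"linear":[[-0.05,0,0.04],[-0.1,0,0.2],[-0.1,0,0.4],[-0.1,0,0.5],[-0.1,0,0.5]],"delta_rot":[[0,0,0],[0,0,0],[0,0,0],[0,0,0],[0,0,0]],"fingers":[-1,-1,-1,-1,-1]}'; python3 - <<'E'
from h import *
f=grab_frame("scene"); im=f["image"]; save(f,'s4.png',cv2.resize(im[120:280,170:470],(800,427),interpolation=cv2.INTER_CUBIC))
E
```

```text
clock: 6.8
position: [0.4417, -0.1827, 0.0587]
tool_rot: [-3.141, -0.001, 1.865]
force: [-10.8, 1.4, 24.5]
grip_width: 0.0003
finger_force: 8.7
clock: 7.3
position: [0.4189, -0.1829, 0.1863]
tool_rot: [3.137, 0.002, 1.865]
force: [-0.3, -0.2, -1.0]
grip_width: -0.0002
finger_force: 0.0
```

View pics/s4.png

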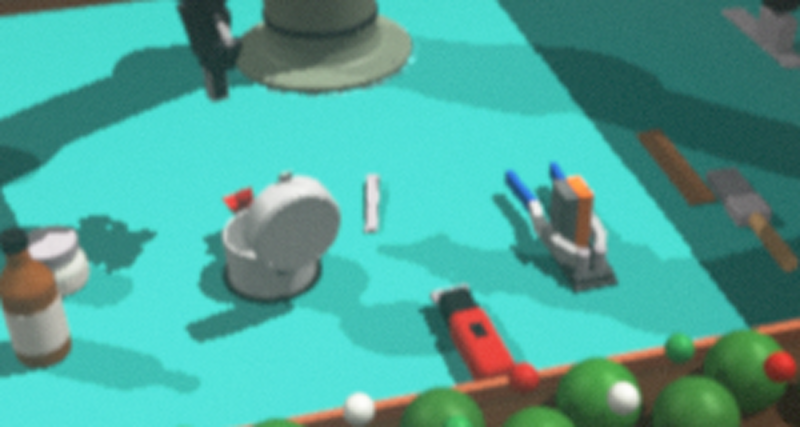

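The lid stands open at (300,220), the latch is at (238,198), and the shut holder stands in the press at (575,210). I'll go to the holder.

```bash
python3 -m crank '{"linear":[[0,0.2,0],[0,0.4,0],[0.1,0.58,0],[0.2,0.75,0],[0.3,0.92,0]],"delta_rot":[[0,0,-0.2],[0,0,-0.4],[0,0,-0.51],[0,0,-0.51],[0,0,-0.51]],"fingers":[-1,0,1,1,1]}';  python3 -m crank '{"linear":[[0.1,0.17,0],[0.2,0.34,0],[0.28,0.5,0],[0.28,0.53,0],[0.28,0.53,0]],"delta_rot":[[0,0,0],[0,0,0],[0,0,0],[0,0,0],[0,0,0]],"fingers":[1,1,1,1,1]}'; python3 - <<'E'
from h import *
f=grab_frame("wrist"); s=observe(); print(s["position"],s["tool_rot"]); save(f,'w5.png')
hsv=cv2.cvtColor(f["image"],cv2.COLOR_RGB2HSV);m=cv2.inRange(hsv,(8,190,150),(20,255,255))
n,l,st,c=cv2.connectedComponentsWithStats(m)
for i in range(1,n):
    if st[i,4]>100: print(st[i],onz(f,*c[i],.081), [onz(f,*q,.081)[:2] for q in cv2.boxPoints(cv2.minAreaRect(np.argwhere(l==i)[:,::-1].astype(np.float32)))])
E
```

```text
clock: 7.85
position: [0.492, 0.0484, 0.1823]
tool_rot: [-3.14, 0.0, 1.599]
force: [0.9, -1.7, -0.5]
grip_width: 0.058
finger_force: 0.0
clock: 8.35
position: [0.5611, 0.18, 0.1814]
tool_rot: [-3.139, 0.001, 1.601]
force: [0.8, -0.5, 0.4]
grip_width: 0.0855
finger_force: 0.0
[0.56115049 0.17824728 0.1818773 ] [-3.13952207e+00  1.23846947e-03  1.59877709e+00]
[ 302  179   55   23 1189] [0.5671 0.1914 0.081 ] [array([0.5473, 0.1992]), array([0.5857, 0.2003]), array([0.5866, 0.1841]), array([0.5475, 0.1829])]
```

View pics/w5.png

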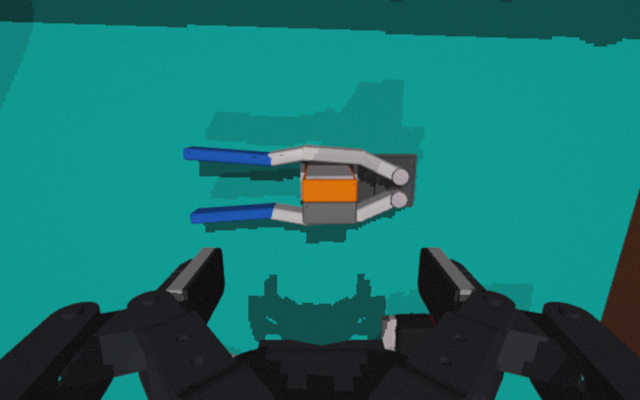

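The wrist view shows the shut holder with its orange top at columns 302–357, rows 179–202, centre about (0.567, 0.183). I'll lower the open fingers around its x faces.

```bash
python3 -m crank '{"linear":[[0.024,0.016,-0.1],[0.024,0.016,-0.25],[0.024,0.016,-0.4],[0.024,0.016,-0.44],[0.024,0.016,-0.44]],"delta_rot":[[0,0,0],[0,0,0],[0,0,0],[0,0,0],[0,0,0]],"fingers":[1,1,1,1,1]}' 40;  python3 -m crank '{"linear":[[0,0,0],[0,0,0],[0,0,0],[0,0,0],[0,0,0]],"delta_rot":[[0,0,0],[0,0,0],[0,0,0],[0,0,0],[0,0,0]],"fingers":[0.5,0,-0.2,-0.3,-0.3]}'
```

```text
clock: 8.9
position: [0.5672, 0.1811, 0.0725]
tool_rot: [-3.139, 0.001, 1.597]
force: [0.8, -0.5, 0.5]
grip_width: 0.0854
finger_force: 0.0
clock: 9.4
position: [0.5684, 0.183, 0.0746]
tool_rot: [3.14, -0.001, 1.598]
force: [-2.3, 0.7, 10.2]
grip_width: 0.0391
finger_force: 42.1
```

```bash
python3 -m crank '{"linear":[[0,0,0.06],[0,0,0.18],[0,0,0.34],[0,0,0.5],[0,0,0.5]],"delta_rot":[[0,0,0],[0,0,0],[0,0,0],[0,0,0],[0,0,0]],"fingers":[-0.3,-0.3,-0.3,-0.3,-0.3]}';  python3 -m crank '{"linear":[[-0.02,-0.08,0],[-0.06,-0.2,0],[-0.1,-0.34,0],[-0.14,-0.48,0],[-0.16,-0.62,0]],"delta_rot":[[0,0,0.1],[0,0,0.2],[0,0,0.3],[0,0,0.4],[0,0,0.51]],"fingers":[-0.3,-0.3,-0.3,-0.3,-0.3]}';   python3 -m crank '{"linear":[[0,-0.15,0],[0,-0.3,0],[0,-0.45,0],[0,-0.6,0],[0,-0.68,0]],"delta_rot":[[0,0,0],[0,0,0],[0,0,0],[0,0,0],[0,0,0]],"fingers":[-0.3,-0.3,-0.3,-0.3,-0.3]}'; python3 -m crank '{"linear":[[0,-0.05,0],[0,-0.05,0]],"delta_rot":[[0,0,0],[0,0,0]],"fingers":[-0.3,-0.3]}'; python3 - <<'E'
from h import *
f=grab_frame("wrist"); s=observe(); print(s["position"],s["tool_rot"])
for a in(0,60,120,180,240,300):
    p=proj(f,[.527+.049*np.cos(np.radians(a)),-.154+.049*np.sin(np.radians(a)),.058]); cv2.circle(f["image"],tuple(int(v) for v in p),3,(255,0,255),-1)
save(f,'w6.png')
E
```

```text
clock: 9.9
position: [0.5701, 0.1831, 0.2044]
tool_rot: [3.134, -0.003, 1.598]
force: [0.9, -0.8, -2.6]
grip_width: 0.0392
finger_force: 41.0
clock: 10.4
position: [0.5269, 0.0265, 0.1988]
tool_rot: [3.141, -0.0, 1.868]
force: [0.8, -1.1, -1.6]
grip_width: 0.0392
finger_force: 40.9
clock: 10.9
position: [0.5272, -0.1456, 0.1989]
tool_rot: [3.142, 0.001, 1.862]
force: [0.6, 0.4, -1.5]
grip_width: 0.0394
finger_force: 40.9
clock: 11.1
position: [0.5276, -0.1561, 0.1986]
tool_rot: [3.142, 0.0, 1.863]
force: [0.2, 1.3, -1.2]
grip_width: 0.0392
finger_force: 40.9
[ 0.52783035 -0.15464181  0.19845565] [ 3.14150266e+00 -2.21985936e-04  1.86489689e+00]
```

View pics/w6.png

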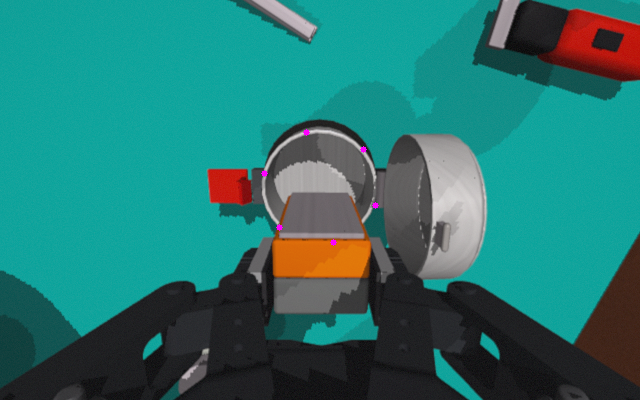

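The rim dots line up with the case rim (columns 263–376, rows 130–240). The lid is clear to the right and the holder is centred over the opening, so I'll lower it.

```bash
python3 -m crank '{"linear":[[0,0,-0.1],[0,0,-0.22],[0,0,-0.34],[0,0,-0.43],[0,0,-0.47]],"delta_rot":[[0,0,0],[0,0,0],[0,0,0],[0,0,0],[0,0,0]],"fingers":[-0.3,-0.3,-0.3,-0.3,-0.3]}';  python3 -m crank '{"linear":[[0,0,-0.01],[0,0,-0.02],[0,0,-0.03],[0,0,-0.03],[0,0,-0.03]],"delta_rot":[[0,0,0],[0,0,0],[0,0,0],[0,0,0],[0,0,0]],"fingers":[-0.3,-0.3,-0.3,-0.3,-0.3]}'
```

```text
clock: 11.65
position: [0.5257, -0.154, 0.0792]
tool_rot: [-3.137, -0.002, 1.865]
force: [-25.6, -8.2, 27.1]
grip_width: 0.0392
finger_force: 41.8
clock: 12.15
position: [0.5235, -0.1538, 0.0723]
tool_rot: [-3.133, -0.004, 1.866]
force: [-22.8, -4.9, 5.1]
grip_width: 0.0393
finger_force: 56.0
```

```bash
python3 -m crank '{"linear":[[-0.01,-0.003,0.004],[-0.02,-0.006,0.004],[-0.03,-0.009,0.004],[-0.03,-0.009,0.004]],"delta_rot":[[0,0,0],[0,0,0],[0,0,0],[0,0,0]],"fingers":[-0.3,-0.3,-0.3,-0.3]}'; python3 - <<'E'
from h import *
f=grab_frame("wrist"); g=grab_frame("scene")
o=np.zeros((600,640,3),np.uint8); o[:330]=f["image"][70:]; o[330:]=cv2.resize(g["image"][140:275,150:470],(640,270)); save(f,'w7.png',o); print(observe()["force"])
E
```

```text
clock: 12.55
position: [0.5205, -0.1559, 0.0744]
tool_rot: [3.141, -0.0, 1.867]
force: [-1.3, 0.4, -2.3]
grip_width: 0.0391
finger_force: 49.5
[-1.83046351  0.51461603 -1.9527782 ]
```

View pics/w7.png

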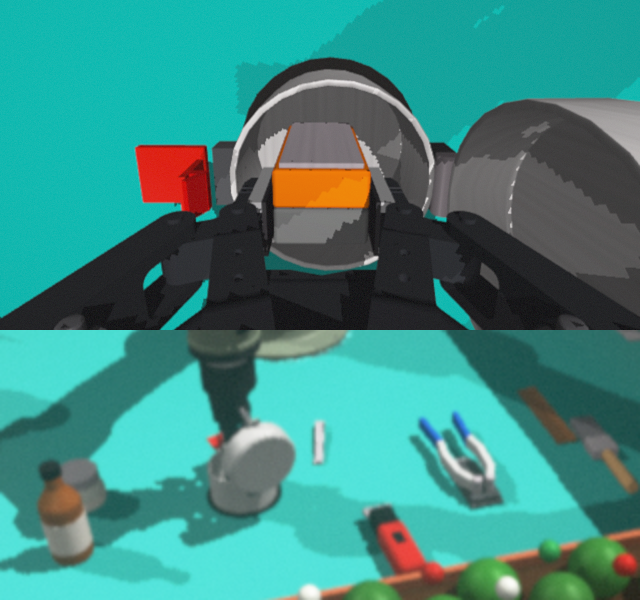

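The wrist view shows the holder centred inside the rim (orange top at (322,188)). The right knuckle is just clear of the lid, and the side force has gone. I'll shift slightly away from the lid, touch down and release a little.

```bash
python3 -m crank '{"linear":[[-0.01,-0.003,0],[-0.016,-0.005,-0.003],[-0.016,-0.005,-0.006],[-0.016,-0.005,-0.01],[-0.016,-0.005,-0.012]],"delta_rot":[[0,0,0],[0,0,0],[0,0,0],[0,0,0],[0,0,0]],"fingers":[-0.3,-0.3,-0.3,-0.3,-0.3]}'
```

```text
clock: 13.15
position: [0.5165, -0.1586, 0.0722]
tool_rot: [3.141, 0.0, 1.865]
force: [-9.2, 2.4, 34.7]
grip_width: 0.0391
finger_force: 53.8
```

```bash
python3 -m crank '{"linear":[[0,0,0.004],[0,0,0.006],[0,0,0.006]],"delta_rot":[[0,0,0],[0,0,0],[0,0,0]],"fingers":[-0.3,-0.3,-0.3]}';python3 -m crank '{"linear":[[0,0,0],[0,0,0],[0,0,0],[0,0,0],[0,0,0]],"delta_rot":[[0,0,0],[0,0,0],[0,0,0],[0,0,0],[0,0,0]],"fingers":[-0.03,0.03,0.08,0.12,0.12]}'
```

```text
clock: 13.45
position: [0.5165, -0.1583, 0.0727]
tool_rot: [3.142, 0.0, 1.865]
force: [0.4, 0.0, -2.0]
grip_width: 0.0389
finger_force: 49.5
clock: 13.95
position: [0.5164, -0.1583, 0.0728]
tool_rot: [3.142, 0.0, 1.865]
force: [-0.3, 0.5, 0.1]
grip_width: 0.0479
finger_force: 0.0
```

Released cleanly. I'll raise the tool straight up and check.

```bash
python3 -m crank '{"linear":[[0,0,0.04],[0,0,0.1],[0,0,0.25],[0,0,0.4],[0,0,0.6]],"delta_rot":[[0,0,0],[0,0,0],[0,0,0],[0,0,0],[0,0,0]],"fingers":[0.12,0.12,0.12,0.12,0.12]}'; python3 - <<'E'
from h import *
f=grab_frame("wrist"); save(f,'w8.png'); s=observe(); print(s["position"],proj(f,[.527,-.154,.079]))
hsv=cv2.cvtColor(f["image"],cv2.COLOR_RGB2HSV);m=cv2.inRange(hsv,(8,190,150),(20,255,255))
n,l,st,c=cv2.connectedComponentsWithStats(m)
for i in range(1,n):
    if st[i,4]>100: print(st[i],onz(f,*c[i],.079), [onz(f,*q,.079)[:2] for q in cv2.boxPoints(cv2.minAreaRect(np.argwhere(l==i)[:,::-1].astype(np.float32)))])
E
```

```text
clock: 14.45
position: [0.5155, -0.1582, 0.224]
tool_rot: [-3.14, -0.001, 1.865]
force: [-0.1, -0.1, -0.3]
grip_width: 0.0476
finger_force: 0.0
[ 0.51828796 -0.1594841   0.23209603] [334.9 190.4]
[299 172  46  20 825] [ 0.514  -0.1498  0.079 ] [array([ 0.4931, -0.1475]), array([ 0.5296, -0.1365]), array([ 0.5347, -0.1523]), array([ 0.4976, -0.1635])]
```

View pics/w8.png

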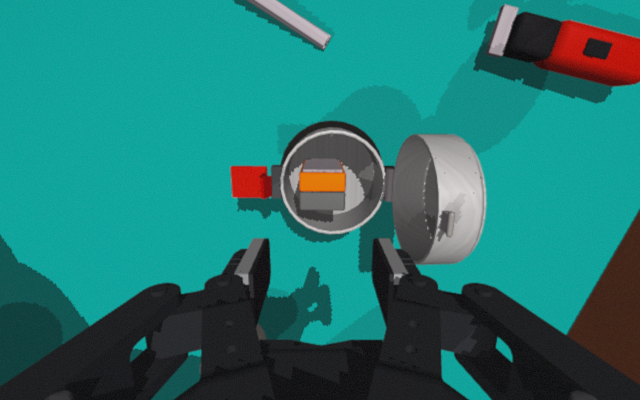

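The holder stands upright in the case (orange top at (322,182), about 11 mm off axis). The lid is still open at (437,200). Now I'll go over and behind the lid with the fingers shut.

```bash
python3 -m crank '{"linear":[[0.1,0.03,0],[0.27,0.09,0],[0.45,0.14,0],[0.55,0.176,0],[0.55,0.176,0]],"delta_rot":[[0,0,0],[0,0,0],[0,0,0],[0,0,0],[0,0,0]],"fingers":[-1,-1,-1,-1,-1]}'; python3 -m crank '{"linear":[[0,0,0],[0,0,-0.1],[0,0,-0.2],[0,0,-0.3],[0,0,-0.3]],"delta_rot":[[0,0,0],[0,0,0],[0,0,0],[0,0,0],[0,0,0]],"fingers":[-1,-1,-1,-1,-1]}'
```

```text
clock: 15.0
position: [0.6563, -0.112, 0.2226]
tool_rot: [3.141, -0.0, 1.868]
force: [-0.2, 0.1, -0.6]
grip_width: 0.0
finger_force: 0.0
clock: 15.5
position: [0.6516, -0.1146, 0.1456]
tool_rot: [-3.137, -0.002, 1.864]
force: [-0.6, -0.5, 0.5]
grip_width: -0.0
finger_force: 0.0
```

```bash
python3 -m crank '{"linear":[[-0.06,-0.02,0.02],[-0.11,-0.034,0.024],[-0.18,-0.055,0.045],[-0.22,-0.07,0.055],[-0.25,-0.077,0.06]],"delta_rot":[[0,0,0],[0,0,0],[0,0,0],[0,0,0],[0,0,0]],"fingers":[-1,-1,-1,-1,-1]}'; python3 -m crank '{"linear":[[-0.03,-0.009,-0.003],[-0.06,-0.018,-0.008],[-0.09,-0.027,-0.014],[-0.115,-0.035,-0.02],[-0.115,-0.035,-0.02]],"delta_rot":[[0,0,0],[0,0,0],[0,0,0],[0,0,0],[0,0,0]],"fingers":[-1,-1,-1,-1,-1]}'; python3 -c "
from h import *
save(0,'s9.png',grab_frame('scene')['image'][120:280,170:470])"
```

```text
clock: 16.0
position: [0.5911, -0.1344, 0.1644]
tool_rot: [3.14, 0.001, 1.864]
force: [1.9, -0.6, 0.2]
grip_width: 0.0002
finger_force: 0.4
clock: 16.5
position: [0.5617, -0.1426, 0.1575]
tool_rot: [-3.141, -0.0, 1.865]
force: [0.4, 0.6, 1.1]
grip_width: 0.0
finger_force: 0.5
```

View pics/s9.png

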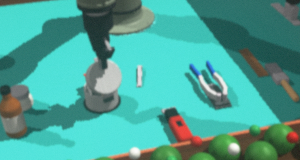

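The scene view shows the lid about half closed, with the fingers behind it at (103,60). I'll follow the arc down.

```bash
python3 -m crank '{"linear":[[-0.05,-0.016,-0.025],[-0.1,-0.032,-0.056],[-0.13,-0.04,-0.09],[-0.16,-0.05,-0.124],[-0.18,-0.056,-0.16]],"delta_rot":[[0,0,0],[0,0,0],[0,0,0],[0,0,0],[0,0,0]],"fingers":[-1,-1,-1,-1,-1]}'; python3 -m crank '{"linear":[[-0.02,-0.006,-0.03],[-0.025,-0.007,-0.04],[-0.025,-0.007,-0.05],[-0.025,-0.007,-0.056],[-0.025,-0.007,-0.06]],"delta_rot":[[0,0,0],[0,0,0],[0,0,0],[0,0,0],[0,0,0]],"fingers":[-1,-1,-1,-1,-1]}'
```

```text
clock: 17.05
position: [0.5172, -0.1565, 0.1171]
tool_rot: [-3.141, -0.0, 1.865]
force: [-0.8, -0.9, 2.7]
grip_width: 0.0002
finger_force: 1.2
clock: 17.55
position: [0.5103, -0.1586, 0.1036]
tool_rot: [-3.14, -0.001, 1.864]
force: [-18.4, 0.8, 42.2]
grip_width: 0.0
finger_force: 21.6
```

```bash
python3 -m crank '{"linear":[[0,0,0.04],[0,0,0.15],[0,0,0.35],[-0.2,0,0.5],[-0.4,0,0.5]],"delta_rot":[[0,0,0],[0,0,0],[0,0,0],[0,0,0],[0,0,0]],"fingers":[-1,-1,-1,-1,-1]}'; python3 -m crank '{"linear":[[0,0,0],[0,0.2,0],[0,0.4,0],[0,0.6,0],[0,0.6,0]],"delta_rot":[[0,0,0],[0,0,0],[0,0,0],[0,0,0],[0,0,0]],"fingers":[-1,-1,-1,-1,-1]}'; python3 -c "
from h import *
print(observe()['force'],observe()['position'])
a=grab_frame('scene')['image'][130:250,210:410]; b=grab_frame('top')['image'][150:270,220:420]
o=cv2.resize(np.vstack([a,b]),None,fx=2.5,fy=2.5,interpolation=cv2.INTER_CUBIC); save(0,'s10.png',o)"
```

```text
clock: 18.05
position: [0.4229, -0.1583, 0.2288]
tool_rot: [3.137, 0.002, 1.866]
force: [0.5, 0.4, -0.8]
grip_width: -0.0001
finger_force: 0.0
clock: 18.55
position: [0.4219, -0.0022, 0.2264]
tool_rot: [3.141, -0.001, 1.873]
force: [0.5, -1.8, 0.6]
grip_width: -0.0002
finger_force: 0.0
[ 0.5439377  -1.77979047  0.5694713 ] [ 0.42188264 -0.00220191  0.22639161]
```

View pics/s10.png

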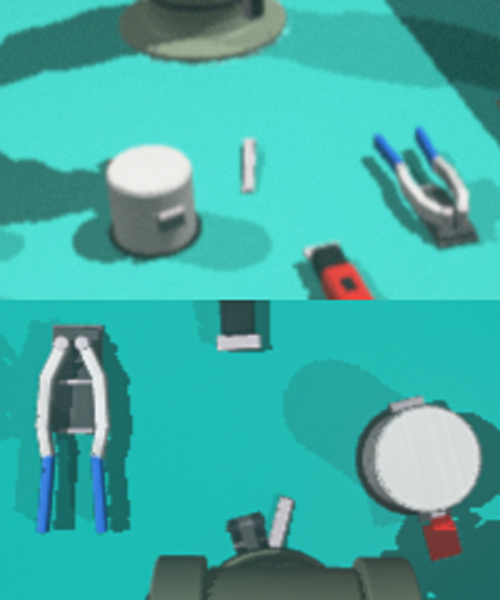

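The lid is shut flat at (150,170), the handles are open, and the robot is clear of everything. Handing in.

```bash
python3 -c "
from workcell import bot
print(bot.job_done())"
```

```text
the job is handed in; nothing more can be done
None
```

I handed the job in at about 18.6 s: the press shut the holder and sprang open, the holder was let go upright in the case, and the last picture shows the lid shut and the arm clear; no verdict came back.

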